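Turn the pot's warmer down to keep-warm by its inner knob alone

ROBOT

A 6-joint arm with a two-finger parallel gripper is mounted at the origin on the work surface. World frame = base frame: x ahead of the robot, y to its left, z up, the work surface at z = 0. Lengths are in m, angles in rad, forces in N, time in s.
With the tool pointing down it reaches from about 0.225 to 0.875 m from the base axis. Payload 3.4 kg.
Tool frame: the origin (TCP) lies at the very end of the fingers, on their centre line; the grasp point (between the pads) lies behind it (arm.pinch_z is the z of the grasp point in the tool frame, in m); z points along the fingers, y is the direction in which the jaws open and shut (so a half turn about z gives the same grasp; the last joint's range is limited). The gripper opens to 85 mm and grips with 20 to 120 N. Pads are 22 mm wide; open, the fingers measure 114 mm over their backs; the gripper's body (76 mm by 85 mm) begins 54 mm behind the grasp point. The pads swing forward as they close: fully open they stand 13 mm farther back than shut.
Start: joints at [1.141, 0.276, 1.505, -0, 1.361, -0.121], TCP at [0.175, 0.548, 0.231] pointing down, gripper open.
Joint ranges: [-2.89, 2.89], [-0.75, 2.08], [0.22, 2.7], [-1.18, 4.32], [0.11, 2.71], [-2.7, 2.7]. Speed limits (rad/s): [2.57, 2.57, 3.14, 3.14, 3.14, 3.14].

INTERFACE

Orientations are given as a unit quaternion [w, x, y, z].
In Python, from station import monitor, viewer, workorder, arm gives the robot as it stands.
- The arm moves only by the shell command python3 -m handwheel 'ROWS' [FORCE]. ROWS is a JSON object of lists of equal length, an entry for each row: "xyz": the shift along the tool's x, y, z in cm, a list of three; "yaw": the turn about the tool's z in degrees; "gripper": the opening, from 0 (shut) to 1 (fully open). In form: {"xyz": [[dx, dy, dz], ...], "yaw": [yaw, ...], "gripper": [gripper, ...]}. A call has exactly 5 rows; each row shifts and turns the commanded pose from where the row before left it, along the tool's axes as they then stand; what a row does not reach is not made up. A row lasts 1/8 s, in which the tool goes at most 62.5 mm and 10.7 degrees, less where a joint would pass 70% of its speed; a pose out of reach is approached as far as the arm can. A call is refused whole if a number of a shift passes 6.25 or a number of a turn 10.7, either way. A call with a gripper value outside its range is refused whole. The fingers move at their own pace and stop on an object; FORCE is the grip in N (left out, the last holds). Time passes only in rows, so rows that do not move let the fingers close, or fill a call up. It gives the time, the measured TCP pose, the force and the opening at its end, in the units of the state.
- monitor.observe(): the state, without advancing time (a new reading comes with each control period).
- viewer.grab_frame(name): name is "scene" or "top" or "wrist"; returns a dict with "color" (420x560x3 uint8, red, green, blue), "depth" (420x560 float32, m along the optical axis (not along the pixel's ray), 0 where there is no reading), "fov_y" (degrees; the focal length in pixels is half the picture's height over the tangent of half this angle, whatever the lens; pixels are square), "cx", "cy" (the principal point, pixels), "k1" (the pictures are not rectified: a ray, as slopes to the right and down, at radius r is drawn at 1 + k1 r^2 times it, then the intrinsics apply), "T" (4x4, takes a point from camera to world coordinates). Camera axes: x right, y down, z forward; pixel columns grow to the right and rows downward; lengths in m; the calibration is good to about 2 mm. A picture is of the moment at which its call begins.
- workorder.job_done(): hands the job in, once; it reports no verdict.
The state is a dict: "t": time; "joints": joint angles; "qd": joint speeds; "joint_torque": joint torques, N m; "tool_pos": TCP position; "tool_rot": TCP orientation; "contact_force": force on the tool from outside, world axes, zero at the start; "torque": the same for the moment, N m; "gripper_width": finger opening in m.
Only numpy, scipy, OpenCV 4.12 (cv2) and the standard library are available. Lean on these libraries where they do the work, as an engineer would, in place of code of your own. Each camera call takes 0.05 s, during which the arm holds its last target.

TASK

The steel pot only needs keeping warm: on the countertop warmer that carries the steel pot, turn the small white inner knob until its black pointer points at the green dot, then let go. The black timer ring around the knob must not turn with it. Leave the pot standing where it is, and do not touch the other warmer, the one with the white bowl.

Things in the scene. Friction and masses are not known exactly. Their poses are not given: they have to be found in the camera images.
- pot_warmer_heat (a joint): angle (rad, 0 to 2.9) of the white inner knob of the warmer under the steel pot, growing clockwise from above. Pointer at the small black dot = 0, larger green dot (keep warm) = 0.9, orange 1.75, red 2.6; dots lie on the housing 50 mm from the knob's axis. Starts at 1.65 to 2.3, so it turns counter-clockwise; light friction (0.03 N m), stays where left.
- knob_grip (a point): on the axis of that white knob, at grip height; turns with it. z up, x the way its black pointer points. Upright bar 42 mm long (x), 16 mm wide (y; grip its two long faces) on a disc 44 mm wide, 4 mm high. Knob top 12 mm above this point; below it: ring top 26 mm (keep fingertips above), warmer top 40, counter 95. Warmer: aluminium box 300 x 180 x 55 mm, hotplate centre 155 mm beyond the knob.
- ring_notch (a point): yellow mark on top of the black timer ring round that knob, 36 mm from the common axis; turns with the ring. The ring is 76 mm across, 14 mm high, its flat top 26 mm below knob_grip. It turns very easily if touched (0.012 N m), starts with its mark roughly towards the robot, and has to stay as found.
- pot_mid (a point): middle of the open steel pot, half-way up, 35 mm above the hotplate; the pot is 124 mm across without its handles, 70 mm high, loose, about 0.5 kg, its rim about 36 mm above knob_grip.
- bowl_warmer: the other warmer, an identical twin with its own dial and a white ceramic bowl on its hotplate; not to be touched. Origin: centre of its underside; x from its dial end to its hotplate end. 300 mm long (x), 180 wide, 55 high; its knob is at x = -100 mm and reaches 107 mm above the counter, its bowl's rim 111 mm.
Not all that is in view belongs to the job. Leave any orange look-alike of the part that bears pot_mid alone.

How it is judged:
By the outcome, as a careful person would: the job done as asked, in the order asked, and still so for the second after the job is handed in, with the robot touching nothing.
It also fails if it takes over 32 s, if anything falls off the work surface, if the arm or the gripper's body presses on something with over 40 N, if the wrist force passes 120 N, or if a joint passes its speed limit or range.

## Working session

There is one attempt and no reset: what is moved stays moved. The work goes in short steps, Python scripts to look and compute and a shell command to move; the robot and the scene stay as the last step left them, time stands still between calls to the robot, and variables do not carry over. Pictures are saved under pics/ and viewed, and the job is handed in when it is done.

```bash
mkdir -p pics; ls; cat > h.py <<'E'
import numpy as np,cv2
from station import monitor, viewer, workorder, arm
def grab(n,tag):
    f=viewer.grab_frame(n); np.savez(f'pics/{tag}.npz',**{k:np.array(v) for k,v in f.items()})
    cv2.imwrite(f'pics/{tag}.png',f['color'][:,:,::-1]); return f
def load(tag): return dict(np.load(f'pics/{tag}.npz'))
def ray(f,u,v):
    h=f['color'].shape[0]; F=h/2/np.tan(np.radians(float(f['fov_y']))/2)
    K=np.array([[F,0,float(f['cx'])],[0,F,float(f['cy'])],[0,0,1]])
    p=cv2.undistortPointsIter(np.array([[[u,v]]],float),K,np.array([float(f['k1']),0,0,0]),None,None,(3,50,1e-10))[0,0]
    return np.array([p[0],p[1],1.])
def onz(f,u,v,z):
    T=f['T']; d=T[:3,:3]@ray(f,u,v); o=T[:3,3]; return o+d*(z-o[2])/d[2]
def dep(f,u,v):
    T=f['T']; return T[:3,:3]@(ray(f,u,v)*f['depth'][int(round(v)),int(round(u))])+T[:3,3]
def proj(f,P):
    T=f['T']; c=T[:3,:3].T@(np.array(P)-T[:3,3]); x=c[:2]/c[2]; r=x@x
    h=f['color'].shape[0]; F=h/2/np.tan(np.radians(float(f['fov_y']))/2)
    return x*(1+float(f['k1'])*r)*F+[float(f['cx']),float(f['cy'])]
def crop(tag,u0,u1,v0,v1,s,out):
    im=cv2.imread(f'pics/{tag}.png')[v0:v1,u0:u1]; cv2.imwrite(f'pics/{out}.png',cv2.resize(im,None,fx=s,fy=s,interpolation=cv2.INTER_CUBIC))
E
python3 - <<'E'
from h import *
print(monitor.observe()); print(arm.pinch_z)
for n in('scene','top','wrist'):
    f=grab(n,n+'0'); print(n,f['fov_y'],f['cx'],f['cy'],f['k1'],f['T'].round(3).tolist())
E
```

```text
pics
{'t': 0.0, 'joints': array([ 1.14096818e+00,  2.76610387e-01,  1.50616724e+00,  1.94324787e-05,
        1.36067986e+00, -1.20978439e-01]), 'qd': array([ 1.42993655e-03, -1.53561644e-04, -1.28763841e-03, -2.62891340e-03,
       -5.67228175e-05, -1.20326520e-03]), 'joint_torque': array([-1.69006780e-03, -4.16775799e+01, -2.45803338e+01, -4.85846103e-04,
        1.12240354e-02,  1.02611133e-05]), 'tool_pos': array([0.17454017, 0.54730617, 0.23041734]), 'tool_rot': array([-2.62698853e-04,  1.53813765e-01,  9.88099416e-01, -8.94693608e-04]), 'contact_force': array([0.2894743 , 0.47725615, 0.2667467 ]), 'torque': array([-0.03538838,  0.03375898,  0.04957394]), 'gripper_width': 0.0853659907304787}
-0.0187
scene 49.16437713873857 278.50103382103333 212.629922515106 -0.13214733093354197 [[-0.587, 0.682, -0.436, 0.997], [0.81, 0.484, -0.331, 0.368], [-0.014, -0.548, -0.837, 1.083], [0.0, 0.0, 0.0, 1.0]]
top 51.71489106629879 278.66014493644576 202.1680225052399 -0.1165782041646393 [[0.131, -0.969, 0.209, 0.279], [-0.991, -0.128, 0.03, -0.04], [-0.002, -0.211, -0.977, 1.094], [0.0, 0.0, 0.0, 1.0]]
wrist 69.87149481186016 279.44831817632945 212.1363069516815 -0.04617036337145562 [[0.304, 0.902, 0.308, 0.095], [0.953, -0.288, -0.099, 0.572], [-0.001, 0.323, -0.946, 0.373], [0.0, 0.0, 0.0, 1.0]]
```

View pics/scene0.png

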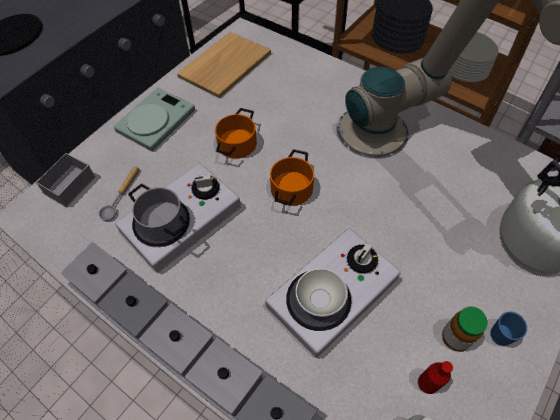

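View pics/top0.png

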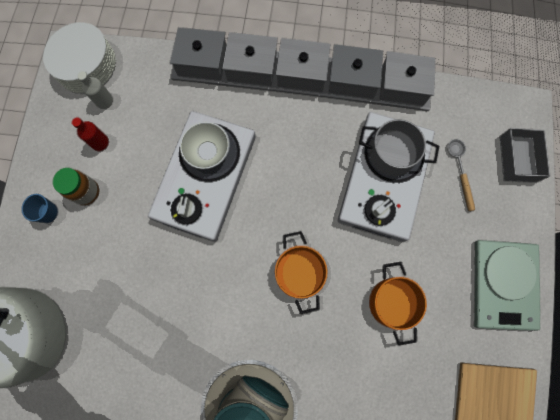

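View pics/wrist0.png

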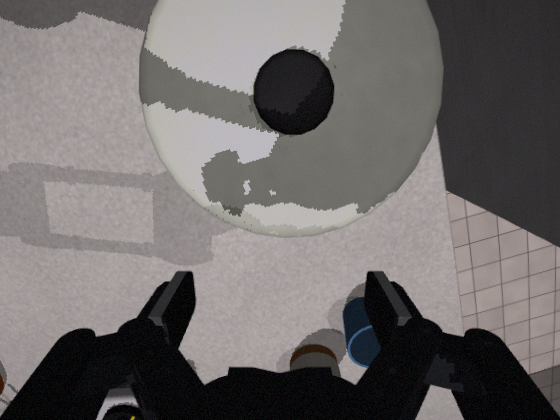

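```bash
python3 - <<'E'
from h import *
crop('top0',330,450,105,245,4.2,'c1'); crop('scene0',110,250,155,275,5,'c2')
f=load('top0')
print('knob',dep(f,380,210),onz(f,380,210,.107),'pot',dep(f,399,150),'rim',[dep(f,*p).round(3) for p in((399,123),(374,145),(425,150))])
for p in((10,335),(5,315),(40,370),(20,350),(50,320)): print('kettle',p,dep(f,*p).round(3))
for p in((302,272),(398,302),(293,236),(392,266),(311,309)):print('orange',dep(f,*p).round(3))
E
```

```text
knob [ 0.50233299 -0.24695007  0.10619616] [ 0.50215115 -0.24678148  0.107     ] pot [ 0.66998909 -0.29040989  0.06964588] rim [array([ 0.722, -0.275,  0.115]), array([ 0.651, -0.215,  0.131]), array([ 0.683, -0.36 ,  0.06 ])]
kettle (10, 335) [0.107 0.526 0.176]
kettle (5, 315) [0.159 0.494 0.259]
kettle (40, 370) [0.028 0.484 0.095]
kettle (20, 350) [0.079 0.5   0.17 ]
kettle (50, 320) [0.145 0.481 0.097]
orange [ 0.343 -0.088  0.007]
orange [ 0.299 -0.333  0.009]
orange [ 0.43  -0.054 -0.001]
orange [ 0.386 -0.312  0.002]
orange [ 0.257 -0.116  0.064]
```

View pics/c1.png

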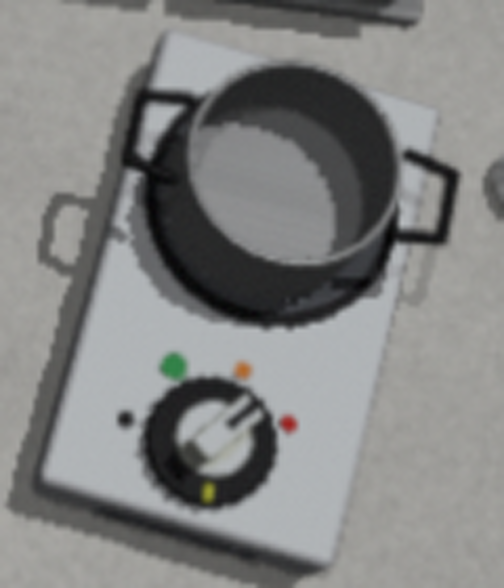

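View pics/c2.png

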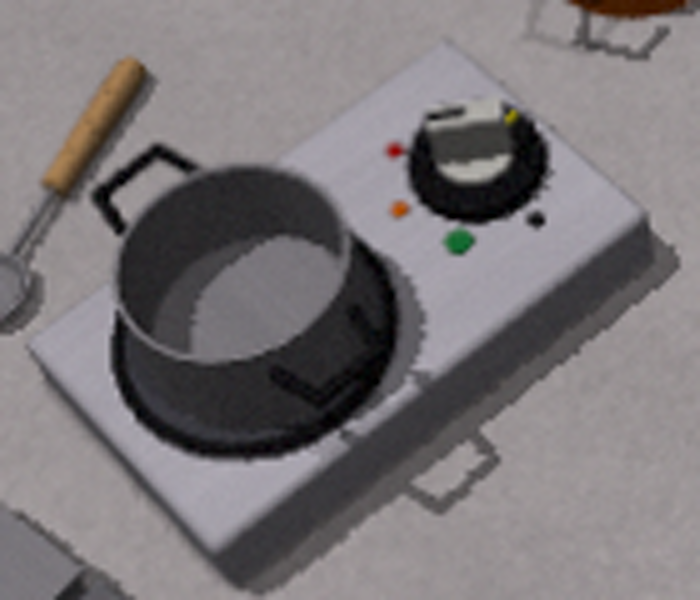

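```bash
cat > geo.py <<'E'
from h import *
from scipy.optimize import least_squares
def est(f,dots,verbose=1):
    # dots: black,green,orange,red pixels on warmer top z=.055
    A=np.array([0,.9,1.75,2.6]); P=np.array([onz(f,*d,.055)[:2] for d in dots])
    def r(p): # heading phi of angle 0, clockwise
        a=p[2]-A; return (np.c_[p[0]+.05*np.cos(a),p[1]+.05*np.sin(a)]-P).ravel()
    s=least_squares(r,[*P.mean(0),1.57]); 
    if verbose: print('centre',s.x[:2].round(4),'phi0',s.x[2].round(3),'res mm',(s.fun*1e3).round(1))
    return s.x
E
python3 - <<'E'
from geo import *
f=load('top0'); c=lambda x,y:(330+(x+.5)/4.2-.5,105+(y+.5)/4.2-.5)
p=est(f,[c(125,419),c(174,366),c(243,371),c(288,424)])
a=onz(f,*c(248,409),.107);b=onz(f,*c(196,455),.107); 
print('bar ends',a,b); hd=np.arctan2(*(a-b)[1::-1]);print('ptr heading',hd,'theta',p[2]-hd)
y=onz(f,*c(208,492),.069);print('notch',y,np.hypot(*(y[:2]-p[:2])))
g=load('scene0'); c=lambda x,y:(110+(x+.5)/5-.5,155+(y+.5)/5-.5)
p=est(g,[c(536,219),c(459,241),c(399,209),c(394,150)])
print(arm.__dict__ if hasattr(arm,'__dict__') else dir(arm))
E
```

```text
centre [ 0.5128 -0.2553] phi0 1.395 res mm [ 0.2 -0.3 -0.2  0.2  0.3  0.2 -0.3 -0. ]
bar ends [ 0.52391511 -0.26563785  0.107     ] [ 0.49401774 -0.23867534  0.107     ]
ptr heading -0.7338283441475406 theta 2.129101376397021
notch [ 0.48164333 -0.25509596  0.069     ] 0.031122935832775134
centre [ 0.5126 -0.2542] phi0 1.405 res mm [ 0.1 -0.3 -0.1 -0.3 -0.   0.2  0.   0.4]
{}
```

There are two candidates. The left warmer at top (205,175) carries the white bowl, so it isn't the one. The right warmer at (395,175) carries the grey steel pot, and its knob is at (380,209); the enlarged crop confirms it. Its pointer lies between orange and red, theta is about 2.13, and the yellow mark faces the robot. I'll raise the tool clear of the kettle, then cross over.

```bash
python3 -m handwheel '{"xyz": [[0,0,-5],[0,0,-5],[-4,-4.7,0],[-4,-4.7,0],[-4,-4.7,0]], "yaw": [0,0,0,0,0], "gripper": [1,1,1,1,1]}' 25
python3 -m handwheel '{"xyz": [[-4,-4.7,0],[-4,-4.7,0],[-4,-4.7,0],[-4,-4.7,0],[-4,-4.7,0]], "yaw": [0,0,0,0,0], "gripper": [1,1,1,1,1]}'
python3 -m handwheel '{"xyz": [[-4,-4.7,0],[-4,-4.7,0],[-4,-4.7,0],[-4,-4.7,0],[-4,-4.7,0]], "yaw": [0,0,0,0,0], "gripper": [1,1,1,1,1]}'
```

```text
t: 0.78
tool_pos: [0.2466, 0.3753, 0.3311]
tool_rot: [0.0, 0.153, 0.988, -0.0]
contact_force: [-0.2, 0.2, -0.4]
gripper_width: 0.0855
t: 1.4
tool_pos: [0.3656, 0.0905, 0.3313]
tool_rot: [0.0, 0.154, 0.988, 0.0]
contact_force: [0.6, 0.4, -0.5]
gripper_width: 0.085
t: 2.02
tool_pos: [0.4848, -0.1943, 0.331]
tool_rot: [-0.0, 0.154, 0.988, 0.0]
contact_force: [1.6, 0.3, -0.4]
gripper_width: 0.0856
```

```bash
python3 -m handwheel '{"xyz": [[-2.3,-2.5,0],[-2.2,-2.4,0],[0,0,5],[0,0,3],[0,0,0]], "yaw": [0,0,8,8,8], "gripper": [1,1,0.8,0.8,0.8]}'
python3 - <<'E'
from h import *
f=grab('wrist','w1'); o=monitor.observe(); print(o['tool_pos'],o['tool_rot'],o['joints'].round(2)); print(proj(f,[.5127,-.2548,.107]))
E
```

```text
t: 2.65
tool_pos: [0.5106, -0.2517, 0.2476]
tool_rot: [-0.004, 0.358, 0.934, 0.001]
contact_force: [-0.5, 0.4, 0.1]
gripper_width: 0.0683
[ 0.51149313 -0.25216316  0.24910187] [-2.14479869e-03  3.59391929e-01  9.33184102e-01  5.23607470e-04] [-0.58  0.26  1.48  0.    1.4  -1.42]
[278.89210875 203.46661029]
```

View pics/w1.png

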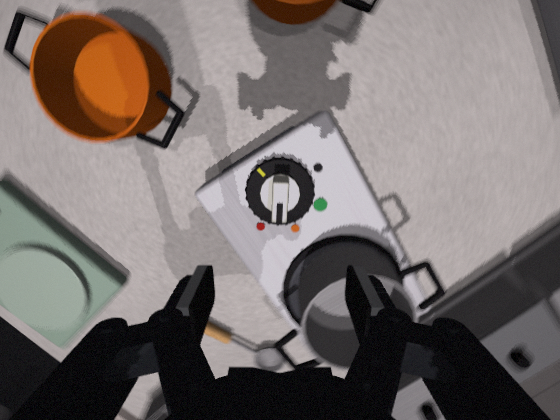

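```bash
python3 - <<'E'
from h import *
crop('w1',230,345,140,245,6,'c3')
E
```

```text
(no output)
```

View pics/c3.png

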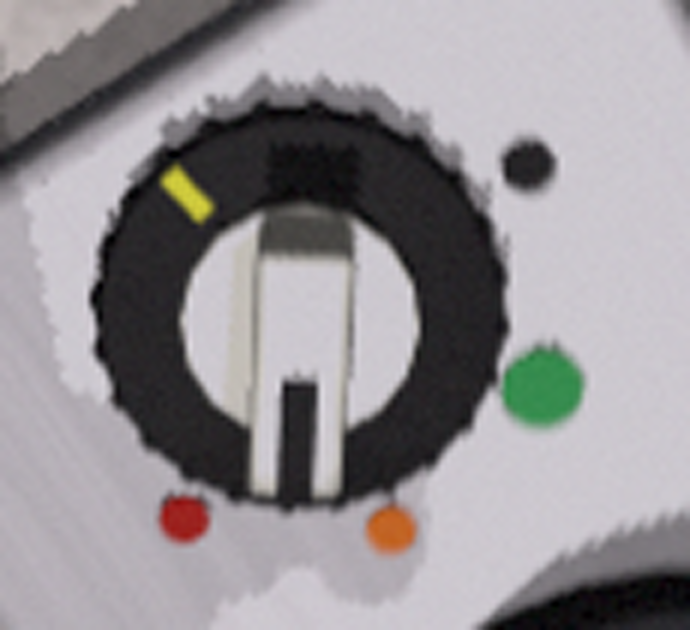

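The wrist crop shows the pot warmer's knob clearly. The bar's top runs from (306,253) to (296,497), with black, green, orange and red dots at (528,164), (542,387), (391,529) and (184,519). The yellow mark is at (188,194).

```bash
cat >> geo.py <<'E'
def full(tag,u0,v0,s,dots,ptr,back,notch):
    f=load(tag); c=lambda q:(u0+(q[0]+.5)/s-.5,v0+(q[1]+.5)/s-.5)
    p=est(f,[c(d) for d in dots]); a=onz(f,*c(ptr),.107);b=onz(f,*c(back),.107)
    hd=np.arctan2(*(a-b)[1::-1]); th=(p[2]-hd)%(2*np.pi)
    print('ends',a.round(4),b.round(4),'mid',((a+b)/2).round(4),'len',np.linalg.norm(a-b).round(4),'hd deg',np.degrees(hd).round(1),'theta',th.round(3))
    n=onz(f,*c(notch),.069); d=n[:2]-p[:2]; print('notch hd deg',np.degrees(np.arctan2(d[1],d[0])).round(1),'r',np.hypot(*d).round(4))
E
python3 - <<'E'
from geo import *
full('w1',230,140,6,[(528,164),(542,387),(391,529),(184,519)],(296,497),(306,253),(188,194))
f=load('w1'); print(dep(f,279,190),dep(f,255,190))
E
```

```text
centre [ 0.5127 -0.2539] phi0 1.391 res mm [ 0.1 -0.3 -0.1 -0.  -0.1  0.1  0.   0.2]
ends [ 0.5275 -0.2681  0.107 ] [ 0.4976 -0.239   0.107 ] mid [ 0.5125 -0.2535  0.107 ] len 0.0418 hd deg -44.2 theta 2.163
notch hd deg 178.6 r 0.031
[ 0.50251533 -0.24547956  0.10761187] [ 0.49224835 -0.27207914  0.06750693]
```

Swapping to the half-turn grasp, because otherwise joint 6 would end too near its limit.

```bash
for i in 1 2 3; do python3 -m handwheel '{"xyz": [[0,0,0],[0,0,0],[0,0,0],[0,0,0],[0,0,0]], "yaw": [10.7,10.7,10.7,10.7,10.7], "gripper": [0.8,0.8,0.8,0.8,0.8]}' >/dev/null; done
python3 -m handwheel '{"xyz": [[0,0,0],[0,0,0],[0,0,0],[0,0,0],[0,0,0]], "yaw": [10.7,10.7,0.6,0,0], "gripper": [0.7,0.7,0.7,0.7,0.7]}'
python3 - <<'E'
from h import *
from scipy.spatial.transform import Rotation as R
o=monitor.observe(); q=o['tool_rot']; M=R.from_quat(q[[1,2,3,0]]).as_matrix(); print(o['tool_pos'],o['joints'].round(2),o['gripper_width'],np.degrees(np.arctan2(M[1,0],M[0,0])),M[:,2])
d=np.array([.5127,-.2538,.078])-o['tool_pos']; print('tool shift cm',(M.T@d*100).round(2))
E
```

```text
t: 5.2
tool_pos: [0.5125, -0.2527, 0.2513]
tool_rot: [-0.0, 0.927, -0.375, 0.0]
contact_force: [0.0, 0.5, 0.9]
gripper_width: 0.0596
[ 0.51247835 -0.2526821   0.25131816] [-0.58  0.26  1.48  0.    1.4   1.76] 0.059631372660761524 -44.08859982130457 [ 1.24595757e-04  2.86143087e-05 -9.99999992e-01]
tool shift cm [ 0.09  0.07 17.33]
```

```bash
python3 -m handwheel '{"xyz": [[0.1,0.05,4],[0,0,4],[0,0,3],[0,0,2],[0,0,0]], "yaw": [0,0,0,0,0], "gripper": [0.6,0.5,0.5,0.5,0.5]}'
python3 - <<'E'
from h import *
grab('wrist','w2');grab('scene','s2');crop('s2',110,290,90,240,4,'c4')
E
```

```text
t: 5.82
tool_pos: [0.5118, -0.253, 0.1197]
tool_rot: [-0.0, 0.927, -0.376, -0.002]
contact_force: [0.1, -0.2, 0.7]
gripper_width: 0.0428
```

View pics/w2.png

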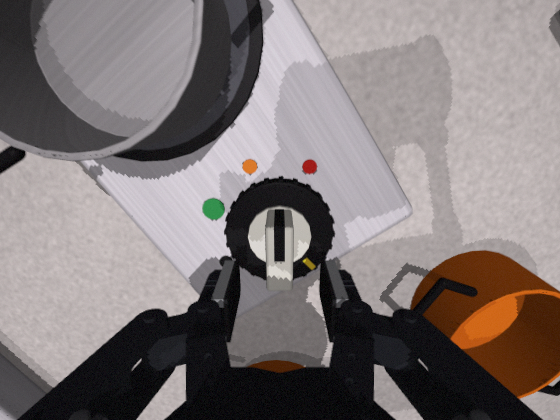

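View pics/c4.png

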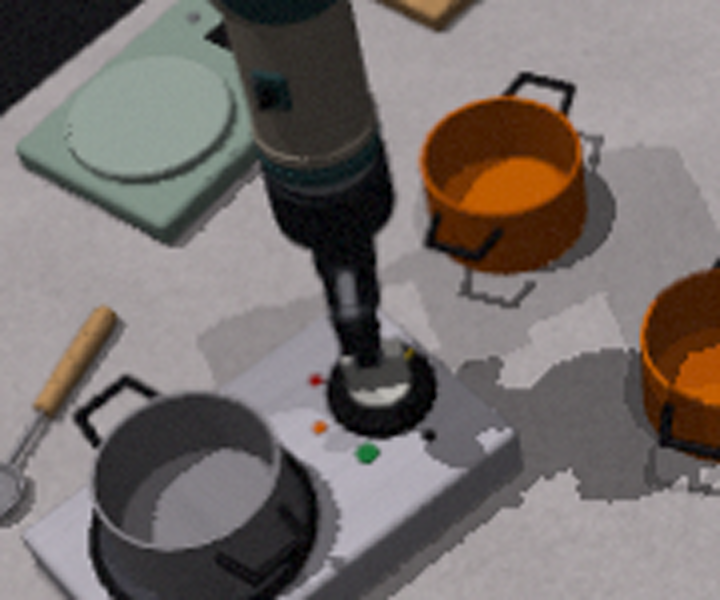

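The wrist view has the bar end at (279,230), centred between the fingers, and the fingers parallel to it. The pot is clear. Descending.

```bash
python3 -m handwheel '{"xyz": [[0.05,0,2],[0,0,1.2],[0,0,0.8],[0,0,0],[0,0,0]], "yaw": [0,0,0,0,0], "gripper": [0.5,0.5,0.5,0.5,0.5]}'
python3 - <<'E'
from h import *
o=monitor.observe();print(o['tool_pos'],o['contact_force'])
grab('wrist','w3')
E
```

```text
t: 6.55
tool_pos: [0.5136, -0.2543, 0.0818]
tool_rot: [0.0, 0.927, -0.376, 0.0]
contact_force: [0.2, -0.6, 0.2]
gripper_width: 0.0429
[ 0.51356373 -0.25427773  0.08176947] [ 0.24916732 -0.56191746  0.19483746]
```

View pics/w3.png

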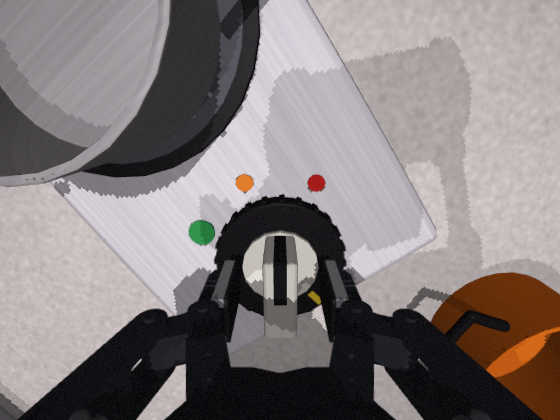

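```bash
python3 -m handwheel '{"xyz": [[0,0,0.3],[0,0,0],[0,0,0],[0,0,0],[0,0,0]], "yaw": [0,0,0,0,0], "gripper": [0.5,0.3,0,0,0]}' 25
python3 - <<'E'
from h import *
o=monitor.observe();print(o['tool_pos'],o['contact_force'],o['torque'],o['gripper_width'])
grab('wrist','w4')
E
```

```text
t: 7.22
tool_pos: [0.5131, -0.2541, 0.0784]
tool_rot: [0.0, 0.927, -0.376, -0.0]
contact_force: [-0.2, 0.7, 1.5]
gripper_width: 0.0154
[ 0.51311031 -0.25409713  0.07835874] [-0.21639918  0.6986745   1.49316828] [-0.02455318  0.08623604 -0.01981133] 0.015350916174111759
```

View pics/w4.png

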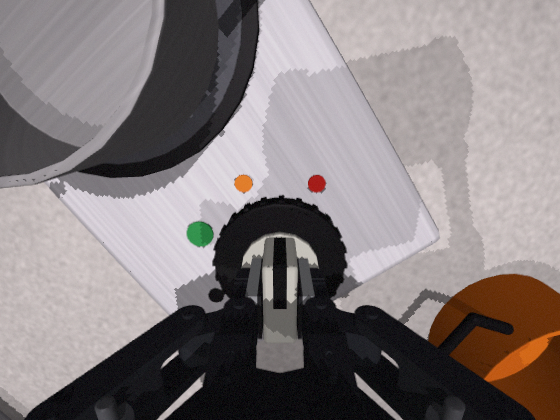

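Gripped at 15.4 mm. Now turning counter-clockwise, about 72 degrees.

```bash
python3 -m handwheel '{"xyz": [[0,0,0],[0,0,0],[0,0,0],[0,0,0],[0,0,0]], "yaw": [-4,-7,-7,-7,-7], "gripper": [0,0,0,0,0]}'
python3 -m handwheel '{"xyz": [[0,0,0],[0,0,0],[0,0,0],[0,0,0],[0,0,0]], "yaw": [-7,-7,-7,-7,-4], "gripper": [0,0,0,0,0]}'
python3 -m handwheel '{"xyz": [[0,0,0],[0,0,0],[0,0,0],[0,0,0],[0,0,0]], "yaw": [-4,-3,-1.4,0,0], "gripper": [0,0,0,0,0]}'
python3 - <<'E'
from h import *
o=monitor.observe();q=o['tool_rot'];print(o['tool_pos'],np.degrees(2*np.arctan2(q[2],q[1])),o['torque'],o['gripper_width'],o['joints'][5])
grab('wrist','w5')
E
```

```text
t: 7.9
tool_pos: [0.5134, -0.2535, 0.0783]
tool_rot: [-0.001, 0.995, -0.104, 0.0]
contact_force: [0.2, 1.7, 0.9]
gripper_width: 0.0158
t: 8.52
tool_pos: [0.5133, -0.2528, 0.0783]
tool_rot: [-0.001, 0.985, 0.173, 0.0]
contact_force: [0.7, 2.8, 2.4]
gripper_width: 0.0154
t: 9.15
tool_pos: [0.5133, -0.2527, 0.0783]
tool_rot: [-0.001, 0.97, 0.243, 0.0]
contact_force: [0.1, 5.3, 2.9]
gripper_width: 0.0156
[ 0.5132707  -0.25269109  0.07832813] 28.155401261229006 [ 0.93722634 -0.11758797  0.08089979] 0.015563354029555127 0.4975719683521608
```

View pics/w5.png

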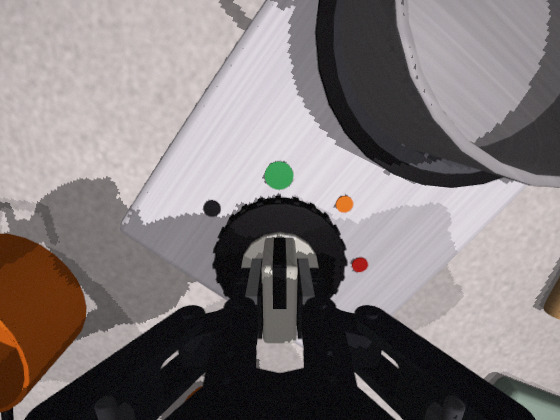

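The green dot at (279,175) lines up with the pointer at (279,270). I'll relieve the 5 N side load, then release, rise and check.

```bash
python3 -m handwheel '{"xyz": [[0.05,-0.1,0],[0,0,0],[0,0,0],[0,0,0],[0,0,0]], "yaw": [0,0,0,0,0], "gripper": [0,0,0.15,0.3,0.5]}'
python3 -m handwheel '{"xyz": [[0,0,0],[0,0,0],[0,0,-2],[0,0,-4],[0,0,-4]], "yaw": [0,0,0,0,0], "gripper": [0.5,0.5,0.5,0.5,0.5]}'
python3 -m handwheel '{"xyz": [[0,0,-3],[-2,0,0],[-2,0,0],[0,0,0],[0,0,0]], "yaw": [0,0,0,0,0], "gripper": [0.5,0.5,0.5,0.5,0.5]}'
python3 - <<'E'
from h import *
f=grab('wrist','w6');grab('top','t6')
u,v=proj(f,[.5127,-.254,.09]).astype(int);print(u,v); crop('w6',220,340,v-65,v+40,6,'c6')
print(v-65)
E
```

```text
t: 9.82
tool_pos: [0.5132, -0.2539, 0.0782]
tool_rot: [0.001, 0.97, 0.244, -0.0]
contact_force: [-0.8, -0.8, 0.5]
gripper_width: 0.0422
t: 10.45
tool_pos: [0.5129, -0.253, 0.1791]
tool_rot: [-0.0, 0.97, 0.244, -0.0]
contact_force: [0.2, -0.1, 0.4]
gripper_width: 0.0428
t: 11.08
tool_pos: [0.4774, -0.2718, 0.2074]
tool_rot: [-0.001, 0.97, 0.243, -0.0]
contact_force: [-0.1, -0.7, 0.6]
gripper_width: 0.0426
280 162
97
```

View pics/w6.png

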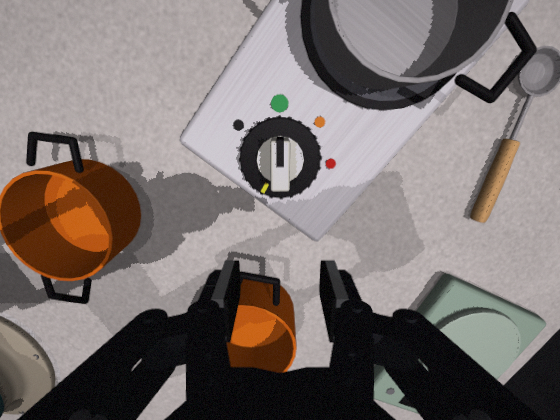

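View pics/c6.png

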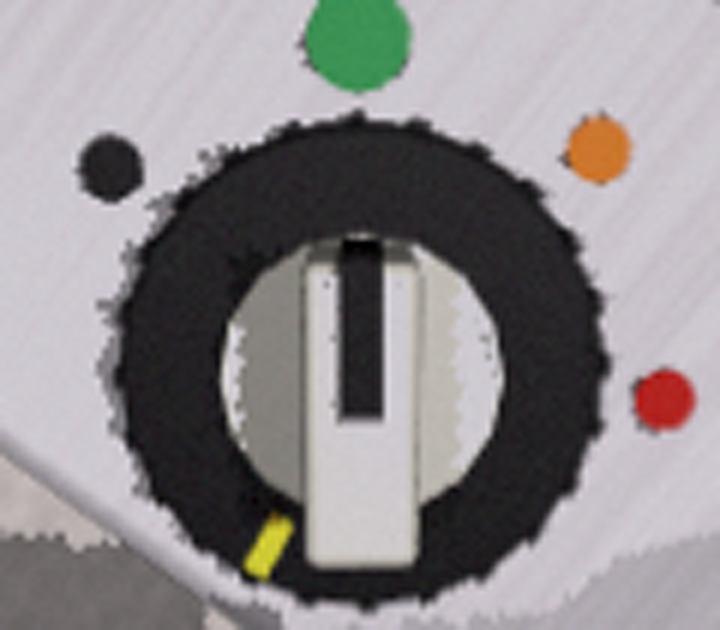

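```bash
python3 - <<'E'
from geo import *
full('w6',220,97,6,[(110,169),(358,40),(598,150),(665,400)],(361.5,258),(361,567),(268,547))
crop('t6',330,450,105,245,4.2,'c7')
E
```

```text
centre [ 0.5122 -0.2537] phi0 1.403 res mm [ 0.  -0.2  0.   0.1 -0.1 -0.   0.   0.1]
ends [ 0.5314 -0.2436  0.107 ] [ 0.4943 -0.2634  0.107 ] mid [ 0.5128 -0.2535  0.107 ] len 0.0421 hd deg 28.1 theta 0.914
notch hd deg 179.4 r 0.031
```

View pics/c7.png

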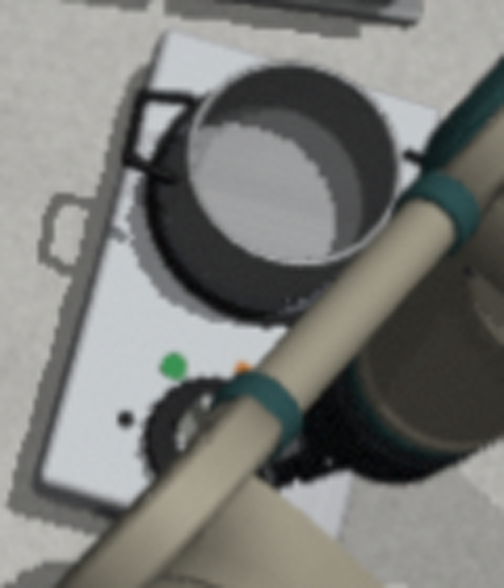

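```bash
python3 -m handwheel '{"xyz": [[0,0,-3],[0,0,0],[0,0,0],[0,0,0],[0,0,0]], "yaw": [0,0,0,0,0], "gripper": [0.5,0.5,0.5,0.5,0.5]}'; python3 -c "
from station import workorder
print(workorder.job_done())"
```

```text
t: 11.8
tool_pos: [0.4776, -0.2716, 0.2375]
tool_rot: [-0.001, 0.97, 0.244, -0.0]
contact_force: [0.5, 0.2, 0.2]
gripper_width: 0.0429
the job is handed in; nothing more can be done
None
```

I turned the white knob on the steel pot's warmer counter-clockwise by about 72° until its pointer met the green dot, then let go, backed off upwards and handed the job in at about 11.8 s.

- **Knob:** the last wrist picture put it at 0.914 rad against the 0.9 target, about 0.8° off and within measuring error.
- **Timer ring:** its yellow mark read 179.4° after and 178.6° before, within pixel-reading noise, so the ring looks unmoved.
- **Pot:** in the top view it stood in the same place as before. The arm hid part of the dial in that view, so the knob and ring readings come from the wrist camera alone.
- **Contact:** after release the tool was clear of everything and its force reading was near zero. The side load on the knob had reached about 5 N, and I eased it off before opening. The bowl warmer was not touched.

No check failed or disagreed.

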